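Index the inspection dial by one station

TASK

The hub under the inspection camera has been checked, so bring the next one under it: with a fingertip press the blue index plunger on the dial's handle fully in and, while it is in, turn the dial clockwise (seen from above) to the very next hole, neither backwards nor past it. Let the plunger spring fully out there so that the dial is locked, and take the hand clear. Nothing is to be forced, squeezed or lifted: every hub stays seated in its nest, the camera is not knocked, and the things lying around the fixture are left alone.

Things in the scene. Friction and masses are not known exactly. Their poses are not given: they have to be found in the camera images.
- dial_base: fixed base of the hand-indexed dial: aluminium plate 340 x 340 x 15 mm, grey pedestal, dark steel index ring (outer radius 152 mm, top 44 mm above the bench). Origin: under its centre, on the bench and on the dial's axis; x, y along the plate's edges. The ring has six holes on a radius of 132 mm, at 30, 90, 150 .. degrees counter-clockwise from x; the pin starts in the one at 210 degrees
- dial_axis (a point): point on the dial's vertical axis, level with the top of its aluminium disc (radius 108 mm, 60 mm above the bench; a steel cap of 30 mm radius stands 18 mm higher in the middle). Six black nests (cups of 42 mm diameter, 14 mm high) stand on it 78 mm from the axis, at the start at 0, 60, .. degrees of the base; the one at 180 degrees is empty, the others hold hubs
- handle: index handle, turns with the dial: flat arm 26 mm wide (top 72 mm above the bench) bolted on the disc, running out to a round black plunger housing of 38 mm diameter, centred 132 mm from the axis, from 47 to 90 mm above the bench. Origin: on the dial's axis at bench height
- plunger_top (a point): centre of the flat top of the blue mushroom button (36 mm diameter, 10 mm thick) on top of the plunger housing, 114 mm above the bench when out; it travels with the handle and sinks as it is pressed
- plunger (a joint): how far the blue button is pressed down (m): 0 out, 0.012 at its hard stop. Spring return, 5 N at first, 9 N at the end. A rocker lifts the index pin (8 mm diameter, round tip, 8 mm deep in its hole) as far as the button sinks: the dial is free from 0.008 on (press to about 0.010). Let go between holes, the pin rides on the ring and the button stays at 0.008; over a hole it comes back to 0
- dial (a joint): angle of the dial (rad), + clockwise seen from above: 0 at the start hole, 1.047 (60 degrees) at the next, where the handle is at 150 degrees of the base. With the pin out it turns without stops, needs about 1.5 N at the handle (the fingertip pressing the button can drag it by friction) and stays where it is left; locked, it has about 0.006 rad of play
- next_hole (a point): mouth of the next hole in the index ring, 44 mm above the bench, 9.5 mm in diameter, where the pin must drop in: directly below plunger_top when the dial is indexed
- camera: inspection camera, fixed to the base: column 20 mm square at the plate's corner (x 145, y 145 mm in the base's frame), 280 mm high, a cross bar at 262 mm and a blue camera with white ring light (60 mm diameter, underside 178 mm above the bench) over the station at 0 degrees of the base, 78 mm from the axis
- hub0: white moulded hub with an orange band, 33 mm diameter, 36 mm high, narrow neck on top, standing loose in a nest of the dial at 0 degrees of the base at the start. Origin: centre of its underside, 64 mm above the bench
- hub1: white moulded hub with an orange band, 33 mm diameter, 36 mm high, narrow neck on top, standing loose in a nest of the dial at 60 degrees of the base at the start. Origin: centre of its underside, 64 mm above the bench
- hub2: white moulded hub with an orange band, 33 mm diameter, 36 mm high, narrow neck on top, standing loose in a nest of the dial at 120 degrees of the base at the start. Origin: centre of its underside, 64 mm above the bench
- hub3: white moulded hub with an orange band, 33 mm diameter, 36 mm high, narrow neck on top, standing loose in a nest of the dial at 240 degrees of the base at the start. Origin: centre of its underside, 64 mm above the bench
- hub4: white moulded hub with an orange band, 33 mm diameter, 36 mm high, narrow neck on top, standing loose in a nest of the dial at 300 degrees of the base at the start. Origin: centre of its underside, 64 mm above the bench
- spare_hub: a like hub standing on the bench beside the fixture on the robot's side; bystander. Origin: centre of its underside
- rinse_bottle: white bottle with blue cap, 60 mm diameter, 150 mm high, standing to the left of the fixture, nearer the robot; bystander. Origin: centre of its underside
- reject_bin: open blue bin 200 x 140 x 55 mm with hubs in it, to the right of the fixture; bystander. Origin: centre of its underside
- torque_driver: screwdriver with a yellow handle, 190 mm long, lying on the bench along the left edge of the fixture; bystander. Origin: middle of its underside
There are look-alikes about, which are no part of the job. Leave any red look-alike of the hub1 alone.

How it is judged (in metres and radians):
On the way:
1. the plunger is pressed in, its pin clear of the hole, with the dial still at its first hole (value of joint plunger above 0.007 m and value of joint dial between -0.1 and 0.1 rad), for 0.05 s.
At the end, for the whole second after the job is handed in: The dial stands still at the next hole clockwise (1.047 rad, within 0.02; plunger within 4 mm over the hole), the plunger is out again (within 1.5 mm), all five hubs stand upright and seated in their nests (within 4 mm), and no bystander has moved by 15 mm (value of joint dial between 1.0272 and 1.0672 rad and value of joint plunger below 0.0015 m and horizontal distance between plunger_top and next_hole below 0.004 m and velocity of joint dial between -0.03 and 0.03 rad/s and height (world z) of hub0 between 0.06 and 0.068 m and angle between each of hub0, hub1, hub2, hub3, hub4's own z axis and vertical below 0.12 rad and horizontal distance between hub0 and dial_axis between 0.074 and 0.082 m and height (world z) of hub1 between 0.06 and 0.068 m and horizontal distance between hub1 and dial_axis between 0.074 and 0.082 m and height (world z) of hub2 between 0.06 and 0.068 m and horizontal distance between hub2 and dial_axis between 0.074 and 0.082 m and height (world z) of hub3 between 0.06 and 0.068 m and horizontal distance between hub3 and dial_axis between 0.074 and 0.082 m and height (world z) of hub4 between 0.06 and 0.068 m and horizontal distance between hub4 and dial_axis between 0.074 and 0.082 m and distance of each of spare_hub, rinse_bottle, reject_bin, torque_driver from where it was at the start of the episode below 0.015 m); the robot touches nothing.
It fails at once if the dial is turned backwards (anticlockwise) or carried past the next hole (value of joint dial below -0.2 rad or value of joint dial above 1.3 rad).
It fails at once if the handle or plunger is forced or squeezed (over 60 N) (contact force between the fingers and handle above 60 N).
It fails at once if a hub is lifted out of its nest (height (world z) of any of hub0, hub1, hub2, hub3, hub4 above 0.075 m).
It fails at once if the inspection camera is knocked (over 3 N) (contact force between any of the fingers, the arm and camera above 3 N).
It fails at once if a bystander is lifted or moved by 20 mm (distance of any of spare_hub, rinse_bottle, reject_bin, torque_driver from where it was at the start of the episode above 0.02 m).
It also fails if it takes over 37 s, if anything falls off the work surface, if the arm or the gripper's body presses on something with over 40 N, if the wrist force passes 120 N, or if a joint passes its speed limit or range.

ROBOT

A 7-joint arm with a two-finger parallel gripper is mounted at the origin on the work surface. World frame = base frame: x ahead of the robot, y to its left, z up, the work surface at z = 0. Lengths are in m, angles in degrees, forces in N, time in s.
With the tool pointing down it reaches from about 0.425 to 0.875 m from the base axis. Payload 4.7 kg.
Tool frame: the origin (TCP) lies at the centre of the arm's flange, where the gripper is bolted on; the fingertips stand ctrl.finger_overhang ahead of it and the grasp point (between the pads) lies 155 mm ahead of it (ctrl.finger_overhang is the distance from the TCP to the fingertips, in m); z points along the fingers, y is the direction in which the jaws open and shut (so a half turn about z gives the same grasp; the last joint's range is limited). The gripper opens to 85 mm and grips with 20 to 120 N. Pads are 22 mm wide; open, the fingers measure 114 mm over their backs; the gripper's body (76 mm by 85 mm) begins 54 mm behind the grasp point. The pads swing forward as they close: fully open they stand 13 mm farther back than shut.
Start: joints at [-70.411, 18.392, -4.016, 83.108, 1.295, 78.541, -3.26], TCP at [0.209, 0.615, 0.405] pointing down, gripper open.
Joint ranges: [-163.93, 163.93], [-17.29, 119.83], [-79.2, 71.16], [3.27, 140.29], [-89.18, 269.18], [5.43, 117.66], [-154.24, 154.24]. Speed limits (degrees/s): [147.25, 147.25, 180, 180, 180, 180, 180].

INTERFACE

Orientations are given as a 3x3 rotation matrix whose columns are the frame's x, y, z axes.
In Python, from rig import ctrl gives the robot as it stands.
- The arm moves only by the tool step_arm, never from a script. Its argument "rows" is a list of rows, each an object of numbers: "dx", "dy", "dz": the shift along the tool's x, y, z in m; "ax", "ay", "az": the turn, a rotation vector about the tool's x, y, z in rad; "jaw": the finger opening in m, from 0 to 0.0854. A call has 1 to 12 rows; each row shifts and turns the commanded pose from where the row before left it, along the tool's axes as they then stand; what a row does not reach is not made up. A row lasts 1/12 s, in which the tool goes at most 41.7 mm and 7.16 degrees, less where a joint would pass 70% of its speed; a pose out of reach is approached as far as the arm can. A call with a gripper value outside its range is refused whole. The fingers move at their own pace and stop on an object; the grip force is fixed at half the most. Time passes only in rows, so rows that do not move let the fingers close. It gives the time, the measured TCP pose, the force and the opening at its end, in the units of the state.
- ctrl.sense(): the state, without advancing time (a new reading comes with each control period).
- ctrl.read_camera(name): name is "scene" or "side" or "wrist"; returns the picture (420x560x3 uint8, blue, green, red); there is no depth.
- ctrl.get_calibration(name): a dict with "vertical_fov" (degrees; the focal length in pixels is half the picture's height over the tangent of half this angle, whatever the lens; pixels are square), "cx", "cy" (the principal point, pixels), "position" and "rotation" of the camera in the world. Camera axes: x right, y down, z forward; pixel columns grow to the right and rows downward; lengths in m; the calibration is good to about 2 mm. A picture is of the moment at which its call begins: read the wrist's pose just before it. get_calibration takes no time and is no camera call; for the wrist camera it gives the pose at the moment of the call.
- ctrl.sign_off(): hands the job in, once; it reports no verdict.
The state is a dict: "t": time; "joint_pos": joint angles; "dq": joint speeds; "joint_torque": joint torques, N m; "eef_pos": TCP position; "tool_rot": TCP orientation; "force": force on the tool from outside, world axes, zero at the start; "ft_torque": the same for the moment, N m; "gripper_width": finger opening in m.
Only numpy, scipy, OpenCV 4.12 (cv2) and the standard library are available. Lean on these libraries where they do the work, as an engineer would, in place of code of your own. Each camera call takes 0.05 s, during which the arm holds its last target. There are 200 camera calls.

## Working session

There is one attempt and no reset: what is moved stays moved. The work goes in short steps, Python scripts to look and compute and a tool call to move; the robot and the scene stay as the last step left them, time stands still between calls to the robot, and variables do not carry over. Pictures are saved under pics/ and viewed, about 8 in all and at most 12, crops included, and the job is handed in when it is done.

Besides the shell and the picture viewer there is one more tool, called in YAML: its name, and indented under it one key for each argument. step_arm: Moves the arm, as the interface text tells. Its arguments: {"type":"object","properties":{"rows":{"type":"array"}},"required":["rows"]}

```bash
mkdir -p pics
python3 - <<'E'
from rig import ctrl
import cv2
for n in("scene","side"):
    cv2.imwrite(f"pics/{n}0.png",ctrl.read_camera(n)); c=ctrl.get_calibration(n); print(n,c)
s=ctrl.sense();print(s,ctrl.finger_overhang)
E
```

```text
scene {'vertical_fov': 47.60109192714583, 'cx': 279.93596635447545, 'cy': 200.7104141349852, 'position': array([0.99873593, 0.37198479, 0.99459849]), 'rotation': array([[-0.67309835,  0.62625795, -0.39336953],
       [ 0.73945058,  0.56105394, -0.37206359],
       [-0.01230625, -0.54131272, -0.84073129]])}
side {'vertical_fov': 51.08664202189826, 'cx': 283.37739816872914, 'cy': 200.62110037788764, 'position': array([0.47695788, 0.71160291, 0.68188715]), 'rotation': array([[-0.98558701, -0.09833766,  0.13765156],
       [-0.16885681,  0.62129447, -0.76516701],
       [-0.01027742, -0.77738207, -0.62894475]])}
{'t': 0.1, 'joint_pos': array([-70.40935086,  18.43637583,  -4.01362168,  83.17011976,
         1.29440554,  78.54009679,  -3.26055497]), 'dq': array([ 0.00508795, -0.07416936, -0.12960358, -0.15179792,  0.07923519,
        0.08366568,  0.02833573]), 'joint_torque': array([-6.93339407e-04, -4.94876826e+01, -3.84330098e-01, -3.15216279e+01,
        1.29166542e-02,  7.32038097e-03,  6.91844747e-06]), 'eef_pos': array([0.20927425, 0.61519218, 0.40369527]), 'tool_rot': array([[-9.46742098e-01,  3.21992503e-01, -4.78386915e-04],
       [ 3.21992844e-01,  9.46740564e-01, -1.70660771e-03],
       [-9.66065903e-05, -1.76975453e-03, -9.99998429e-01]]), 'force': array([ 0.5152925 ,  0.75050569, -0.41664898]), 'ft_torque': array([0.05222316, 0.03002299, 0.01523399]), 'gripper_width': 0.08511501971673013} 0.1734
```

View pics/scene0.png

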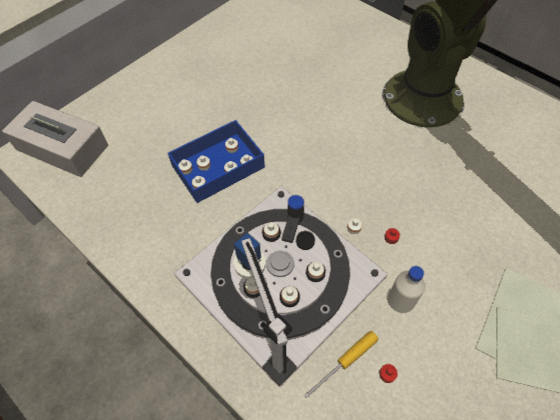

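View pics/side0.png

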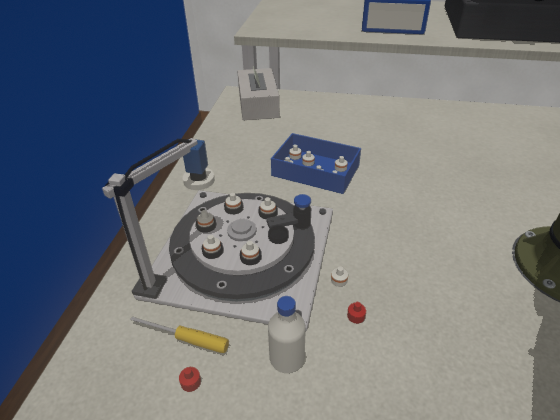

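The scene view shows the button at about (296,203) and the cap at (281,263). In the side view the button is at (302,201) and the cap at (242,229). Other blue things are the bottle cap at scene (417,273), the inspection camera at (246,247) and the bin at (216,160). By the description, the button on the handle's black housing is the right one. I'll check it in a crop.

```bash
cat > h.py <<'E'
import numpy as np, cv2
from rig import ctrl
def ray(c,uv,h=420):
    f=h/2/np.tan(np.radians(c["vertical_fov"]/2))
    d=np.c_[(np.atleast_2d(uv)-[c["cx"],c["cy"]])/f,np.ones(len(np.atleast_2d(uv)))]
    return np.array(c["position"]),d@np.array(c["rotation"]).T
def plane(c,uv,z):
    o,d=ray(c,uv); return o+d*((z-o[2])/d[:,2])[:,None]
def blue(im,box):
    x0,y0,x1,y1=box; m=np.zeros(im.shape[:2],np.uint8)
    hsv=cv2.cvtColor(im,cv2.COLOR_BGR2HSV)
    m[y0:y1,x0:x1]=cv2.inRange(hsv,(100,120,50),(130,255,255))[y0:y1,x0:x1]
    n,l,s,ce=cv2.connectedComponentsWithStats(m); i=1+s[1:,4].argmax()
    return ce[i],s[i]
E
python3 - <<'E'
from h import *
S=cv2.imread("pics/scene0.png");D=cv2.imread("pics/side0.png")
cs,cd=[ctrl.get_calibration(n) for n in("scene","side")]
for im,c,b,cap,co in((S,cs,(275,185,320,225),(281,263),[(281,190),(177,272),(385,272)]),(D,cd,(285,190,320,225),(242,229),[])):
    ce,s=blue(im,b); p=plane(c,ce,.110)[0]; a=plane(c,cap,.078)[0]; print(ce,s,p,a,np.hypot(*(p-a)[:2]),np.degrees(np.arctan2(*(p-a)[1::-1])))
# ring outline (dark) - hole pixels
a=cv2.resize(S[170:390,170:395],None,fx=2.6,fy=2.6,interpolation=2);cv2.imwrite("pics/crop.png",a)
E
```

```text
[295.56213018 202.07692308] [289 196  15  14 169] [0.5645001  0.00858311 0.11      ] [0.68406986 0.07333873 0.078     ] 0.135978743503271 -151.56127053356076
[301.85620915 200.33333333] [294 195  16  12 153] [0.5645043  0.00893893 0.11      ] [0.67651414 0.08014803 0.078     ] 0.13272881622208813 -147.55426112359834
```

View pics/crop.png

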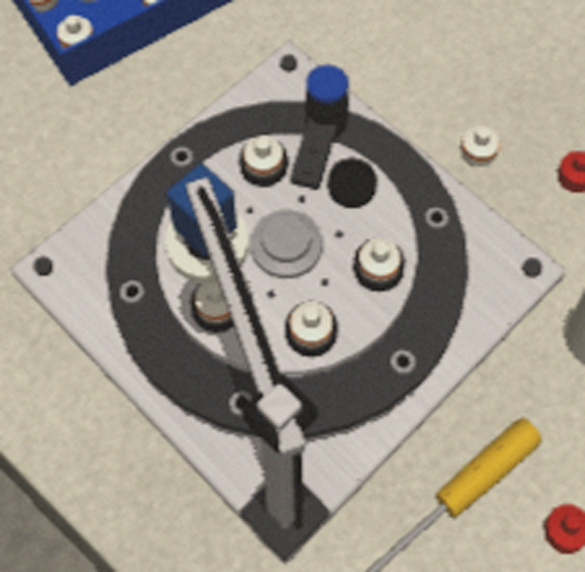

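The crop confirms it. The blue mushroom sits on the black housing at the end of the handle, crop (327,85). The empty nest is at (352,183), so the next hole clockwise is at (437,216). Next I fit the ring holes.

Run:
```python
from h import *
from scipy.optimize import least_squares
cs=ctrl.get_calibration("scene")
px=np.array([(437,216),(402,360),(240,402),(132,290),(181,156)])/2.6+[170,170]-.3
P=plane(cs,px,.044)[:,:2]
# holes at base 150,90,30,-30,-90 (+yaw)
b=np.radians([150,90,30,-30,-90])
f=lambda q:(q[:2]+.132*np.c_[np.cos(b+q[2]),np.sin(b+q[2])]-P).ravel()
r=least_squares(f,[.68,.075,0]);q=r.x;print("c",q[:2],"yaw",np.degrees(q[2]),"res mm",(r.fun*1e3).round(1))
for t in (210,180,150):
    a=np.radians(t)+q[2];print(t,(q[:2]+.132*np.array([np.cos(a),np.sin(a)])).round(4), "tangent cw",np.array([np.sin(a),-np.cos(a)]).round(3))
for n,u in(("spare",(355,226)),("red",(392,236)),("bottlecap",(417,273))):print(n,plane(cs,u,.15 if n=="bottlecap" else .03)[0])
print(plane(ctrl.get_calibration("side"),(197,178),.178), plane(cs,(282,375),.0))
```

```text
c [0.68107713 0.0665531 ] yaw -3.1947071385780257 res mm [ 0.7 -0.2  0.1  0.4 -0.7  0.5  0.5 -0.3 -0.6 -0.4]
210 [0.5633 0.007 ] tangent cw [-0.451  0.893]
180 [0.5493 0.0739] tangent cw [0.056 0.998]
150 [0.5706 0.1388] tangent cw [0.547 0.837]
spare [0.4826619  0.12217128 0.03      ]
red [0.44712354 0.20123793 0.03      ]
bottlecap [0.55016059 0.30451578 0.15      ]
[[0.76581914 0.05570674 0.178     ]] [[0.83882605 0.21548377 0.        ]]
```

step_arm:
  rows:
    - {"dx":-0.0221,"dy":-0.01925,"jaw":0}
    - {"dx":-0.0221,"dy":-0.01925,"jaw":0}
    - {"dx":-0.0221,"dy":-0.01925,"jaw":0}
    - {"dx":-0.0221,"dy":-0.01925,"jaw":0}
    - {"dx":-0.0221,"dy":-0.01925,"jaw":0}
    - {"dx":-0.0221,"dy":-0.01925,"jaw":0}
    - {"dx":-0.0221,"dy":-0.01925,"jaw":0}
    - {"dx":-0.0221,"dy":-0.01925,"jaw":0}
    - {"dx":-0.0221,"dy":-0.01925,"jaw":0}
    - {"dx":-0.0221,"dy":-0.01925,"jaw":0}
    - {"dx":-0.0221,"dy":-0.01925,"jaw":0}
    - {"dx":-0.0221,"dy":-0.01925,"jaw":0}

```text
validation failed for argument at $.ro...
```

step_arm:
  rows:
    - {"dx":-0.0221,"dy":-0.01925,"jaw":0}
    - {"dx":-0.0221,"dy":-0.01925,"jaw":0}
    - {"dx":-0.0221,"dy":-0.01925,"jaw":0}
    - {"dx":-0.0221,"dy":-0.01925,"jaw":0}
    - {"dx":-0.0221,"dy":-0.01925,"jaw":0}
    - {"dx":-0.0221,"dy":-0.01925,"jaw":0}
    - {"dx":-0.0221,"dy":-0.01925,"dz":0.01,"jaw":0}
    - {"dx":-0.0221,"dy":-0.01925,"dz":0.01,"jaw":0}
    - {"dx":-0.0221,"dy":-0.01925,"dz":0.01,"jaw":0}
    - {"dx":-0.0221,"dy":-0.01925,"dz":0.01,"jaw":0}
    - {"dx":-0.0221,"dy":-0.01925,"dz":0.01,"jaw":0}
    - {"dx":-0.0221,"dy":-0.01925,"dz":0.01,"jaw":0}

```text
validation failed for argument at $.ro...
```

step_arm:
  rows:
    - {"jaw":0}
    - {"jaw":0}
    - {"jaw":0}

```text
validation failed for argument at $.ro...
```

Run:
```python
from h import *
s=ctrl.sense();print(s["t"],s["eef_pos"],s["tool_rot"],s["force"],s["gripper_width"],s["joint_pos"])
c=ctrl.get_calibration("wrist");w=ctrl.read_camera("wrist");cv2.imwrite("pics/w1.png",w)
d=ctrl.read_camera("side");cv2.imwrite("pics/d1.png",d)
a=cv2.resize(d[120:330,150:400],(640,538));b=cv2.resize(w,(640,480))
f=np.array(c["rotation"]).T@(np.array([[.5633,.007,.114],[*s["eef_pos"][:2],.114]])-c["position"]).T
k=210/np.tan(np.radians(c["vertical_fov"]/2));print("pred px button, tip-below",(f[:2]/f[2]*k).T+[c["cx"],c["cy"]])
cv2.imwrite("pics/v1.png",cv2.resize(np.hstack([cv2.resize(a,(571,480)),b]),(800,317)))
```

```text
0.1 [0.20927425 0.61519218 0.40369527] [[-9.46742098e-01  3.21992503e-01 -4.78386915e-04]
 [ 3.21992844e-01  9.46740564e-01 -1.70660771e-03]
 [-9.66065903e-05 -1.76975453e-03 -9.99998429e-01]] [ 0.5152925   0.75050569 -0.41664898] 0.08511501971673013 [-70.40935086  18.43637583  -4.01362168  83.17011976   1.29440554
  78.54009679  -3.26055497]
pred px button, tip-below [[-59.76738617 580.74014011]
 [283.03542461 200.99057804]]
```

View pics/v1.png

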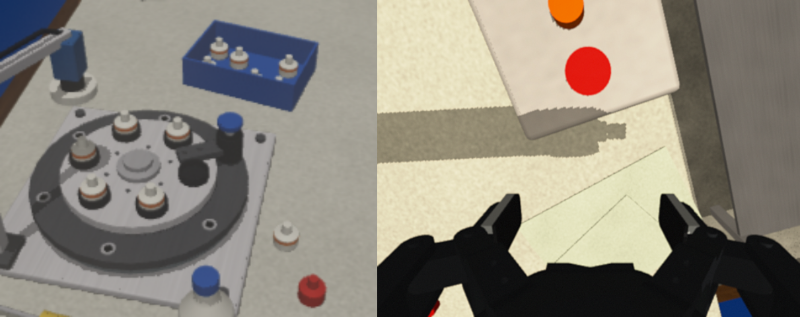

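The calls were refused and the arm did not move. In the crop the button stands at (230,122), unchanged. I'll retry with complete rows.

step_arm:
  rows:
    - {"dx":-0.0221,"dy":-0.01925,"dz":0.0,"ax":0.0,"ay":0.0,"az":0.0,"jaw":0.0}

```text
t: 0.28
eef_pos: [0.2194, 0.5933, 0.4036]
tool_rot: [[-0.949, 0.314, -0.004], [0.314, 0.949, 0.002], [0.004, 0.001, -1.0]]
force: [-1.9, -0.6, 0.2]
gripper_width: 0.0754
```

step_arm:
  rows:
    - {"dx":-0.0221,"dy":-0.01925,"dz":0,"ax":0,"ay":0,"az":0,"jaw":0}
    - {"dx":-0.0221,"dy":-0.01925,"dz":0,"ax":0,"ay":0,"az":0,"jaw":0}
    - {"dx":-0.0221,"dy":-0.01925,"dz":0,"ax":0,"ay":0,"az":0,"jaw":0}
    - {"dx":-0.0221,"dy":-0.01925,"dz":0,"ax":0,"ay":0,"az":0,"jaw":0}
    - {"dx":-0.0221,"dy":-0.01925,"dz":0,"ax":0,"ay":0,"az":0,"jaw":0}
    - {"dx":-0.0221,"dy":-0.01925,"dz":0,"ax":0,"ay":0,"az":0,"jaw":0}
    - {"dx":-0.0221,"dy":-0.01925,"dz":0,"ax":0,"ay":0,"az":0,"jaw":0}
    - {"dx":-0.0221,"dy":-0.01925,"dz":0,"ax":0,"ay":0,"az":0,"jaw":0}
    - {"dx":-0.0221,"dy":-0.01925,"dz":0,"ax":0,"ay":0,"az":0,"jaw":0}
    - {"dx":-0.0221,"dy":-0.01925,"dz":0,"ax":0,"ay":0,"az":0,"jaw":0}
    - {"dx":-0.0221,"dy":-0.01925,"dz":0,"ax":0,"ay":0,"az":0,"jaw":0}
    - {"dx":-0.0221,"dy":-0.01925,"dz":0,"ax":0,"ay":0,"az":0,"jaw":0}

```text
t: 1.28
eef_pos: [0.4011, 0.2845, 0.4047]
tool_rot: [[-0.947, 0.322, 0.0], [0.322, 0.947, 0.0], [0.0, 0.0, -1.0]]
force: [-0.6, -0.7, 0.8]
gripper_width: -0.0003
```

step_arm:
  rows:
    - {"dx":-0.0221,"dy":-0.01925,"dz":0,"ax":0,"ay":0,"az":0,"jaw":0}
    - {"dx":-0.0221,"dy":-0.01925,"dz":0,"ax":0,"ay":0,"az":0,"jaw":0}
    - {"dx":-0.0221,"dy":-0.01925,"dz":0,"ax":0,"ay":0,"az":0,"jaw":0}
    - {"dx":-0.0221,"dy":-0.01925,"dz":0,"ax":0,"ay":0,"az":0,"jaw":0}
    - {"dx":-0.0221,"dy":-0.01925,"dz":0,"ax":0,"ay":0,"az":0,"jaw":0}
    - {"dx":-0.0221,"dy":-0.01925,"dz":0.01,"ax":0,"ay":0,"az":0,"jaw":0}
    - {"dx":-0.0221,"dy":-0.01925,"dz":0.01,"ax":0,"ay":0,"az":0,"jaw":0}
    - {"dx":-0.0221,"dy":-0.01925,"dz":0.01,"ax":0,"ay":0,"az":0,"jaw":0}
    - {"dx":-0.0221,"dy":-0.01925,"dz":0.01,"ax":0,"ay":0,"az":0,"jaw":0}
    - {"dx":-0.0221,"dy":-0.01925,"dz":0.01,"ax":0,"ay":0,"az":0,"jaw":0}
    - {"dx":-0.0221,"dy":-0.01925,"dz":0.01,"ax":0,"ay":0,"az":0,"jaw":0}
    - {"dx":0,"dy":0,"dz":0,"ax":0,"ay":0,"az":0,"jaw":0}

```text
t: 2.28
eef_pos: [0.5635, 0.0009, 0.3428]
tool_rot: [[-0.944, 0.33, -0.001], [0.33, 0.944, -0.005], [-0.0, -0.005, -1.0]]
force: [-0.7, -0.3, -0.7]
gripper_width: 0.0
```

Run:
```python
from h import *
d=ctrl.read_camera("side")
s=ctrl.sense();print(s["t"],s["eef_pos"],s["force"],s["gripper_width"],s["joint_pos"].round(0))
c=ctrl.get_calibration("wrist");w=ctrl.read_camera("wrist");cv2.imwrite("pics/w2.png",w)
f=np.array(c["rotation"]).T@(np.array([[.5633,.007,.114],[*s["eef_pos"][:2],.114]])-c["position"]).T
k=210/np.tan(np.radians(c["vertical_fov"]/2));print("pred px button, tip-below",(f[:2]/f[2]*k).T+[c["cx"],c["cy"]])
a=cv2.resize(d[120:300,170:410],(427,320));b=cv2.resize(w,(427,320))
cv2.imwrite("pics/v2.png",cv2.resize(np.hstack([a,b]),(800,300)))
```

```text
2.3333 [0.56293998 0.00369604 0.34345885] [ 0.12785278 -0.21152382  0.08485428] 6.855757609434595e-05 [-29.  11.  29. 101.  -5.  70.  72.]
pred px button, tip-below [[288.32278375 223.33804312]
 [283.55756012 224.36356607]]
```

View pics/v2.png

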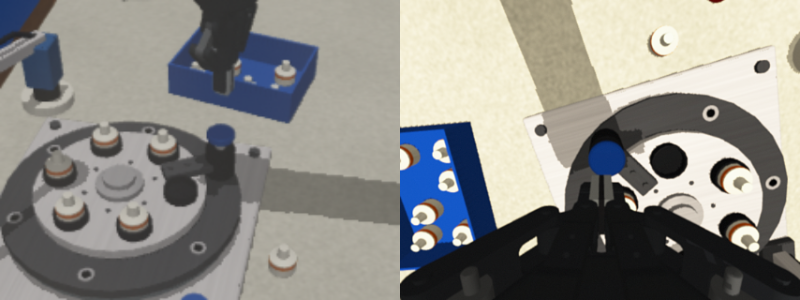

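The wrist view shows the button at about pixel (290,221) against a predicted (288,223), so it is centred under the tips. I'll descend to just above it.

step_arm:
  rows:
    - {"dx":0,"dy":0,"dz":0.015,"ax":0,"ay":0,"az":0,"jaw":0}
    - {"dx":0,"dy":0,"dz":0.015,"ax":0,"ay":0,"az":0,"jaw":0}
    - {"dx":0,"dy":0,"dz":0.01,"ax":0,"ay":0,"az":0,"jaw":0}
    - {"dx":0,"dy":0,"dz":0.006,"ax":0,"ay":0,"az":0,"jaw":0}
    - {"dx":0,"dy":0,"dz":0.004,"ax":0,"ay":0,"az":0,"jaw":0}
    - {"dx":0,"dy":0,"dz":0,"ax":0,"ay":0,"az":0,"jaw":0}
    - {"dx":0,"dy":0,"dz":0,"ax":0,"ay":0,"az":0,"jaw":0}

```text
t: 2.97
eef_pos: [0.5629, 0.0075, 0.2952]
tool_rot: [[-0.947, 0.321, 0.001], [0.321, 0.947, 0.0], [-0.001, 0.0, -1.0]]
force: [-0.3, -0.5, -0.3]
gripper_width: 0.0002
```

step_arm:
  rows:
    - {"dx":0,"dy":0,"dz":0.003,"ax":0,"ay":0,"az":0,"jaw":0}
    - {"dx":0,"dy":0,"dz":0.003,"ax":0,"ay":0,"az":0,"jaw":0}
    - {"dx":0,"dy":0,"dz":0.002,"ax":0,"ay":0,"az":0,"jaw":0}
    - {"dx":0,"dy":0,"dz":0,"ax":0,"ay":0,"az":0,"jaw":0}
    - {"dx":0,"dy":0,"dz":0,"ax":0,"ay":0,"az":0,"jaw":0}

```text
t: 3.38
eef_pos: [0.5629, 0.0072, 0.2874]
tool_rot: [[-0.947, 0.322, 0.001], [0.322, 0.947, 0.0], [-0.0, 0.001, -1.0]]
force: [-1.3, 0.5, 5.0]
gripper_width: 0.0001
```

Contact came at z 0.2874 with 5 N, as expected. I'll press in.

step_arm:
  rows:
    - {"dx":0,"dy":0,"dz":0.003,"ax":0,"ay":0,"az":0,"jaw":0}
    - {"dx":0,"dy":0,"dz":0.003,"ax":0,"ay":0,"az":0,"jaw":0}
    - {"dx":0,"dy":0,"dz":0.003,"ax":0,"ay":0,"az":0,"jaw":0}
    - {"dx":0,"dy":0,"dz":0.0015,"ax":0,"ay":0,"az":0,"jaw":0}
    - {"dx":0,"dy":0,"dz":0,"ax":0,"ay":0,"az":0,"jaw":0}
    - {"dx":0,"dy":0,"dz":0,"ax":0,"ay":0,"az":0,"jaw":0}

```text
t: 3.88
eef_pos: [0.5629, 0.0071, 0.2773]
tool_rot: [[-0.947, 0.322, 0.001], [0.322, 0.947, 0.001], [-0.0, 0.001, -1.0]]
force: [-1.8, 1.1, 8.9]
gripper_width: 0.0001
```

Pressed 10 mm at 8.9 N. I'll follow the arc, turning the tool with the dial at 1.25° per row.

step_arm:
  rows:
    - {"dx":0.00204,"dy":0.00204,"dz":0.001,"ax":0,"ay":0,"az":0.0218,"jaw":0}
    - {"dx":0.00204,"dy":0.00204,"dz":0,"ax":0,"ay":0,"az":0.0218,"jaw":0}
    - {"dx":0.00204,"dy":0.00204,"dz":0,"ax":0,"ay":0,"az":0.0218,"jaw":0}
    - {"dx":0.00204,"dy":0.00204,"dz":0,"ax":0,"ay":0,"az":0.0218,"jaw":0}
    - {"dx":0.00204,"dy":0.00204,"dz":0,"ax":0,"ay":0,"az":0.0218,"jaw":0}
    - {"dx":0.00204,"dy":0.00204,"dz":0,"ax":0,"ay":0,"az":0.0218,"jaw":0}
    - {"dx":0.00204,"dy":0.00204,"dz":0,"ax":0,"ay":0,"az":0.0218,"jaw":0}
    - {"dx":0.00204,"dy":0.00204,"dz":0,"ax":0,"ay":0,"az":0.0218,"jaw":0}
    - {"dx":0.00204,"dy":0.00204,"dz":0,"ax":0,"ay":0,"az":0.0218,"jaw":0}
    - {"dx":0.00204,"dy":0.00204,"dz":0,"ax":0,"ay":0,"az":0.0218,"jaw":0}
    - {"dx":0.00204,"dy":0.00204,"dz":0,"ax":0,"ay":0,"az":0.0218,"jaw":0}
    - {"dx":0.00204,"dy":0.00204,"dz":0,"ax":0,"ay":0,"az":0.0218,"jaw":0}

```text
t: 4.88
eef_pos: [0.5516, 0.0389, 0.2766]
tool_rot: [[-0.83, 0.557, 0.001], [0.557, 0.83, -0.001], [-0.001, 0.0, -1.0]]
force: [-2.0, -2.2, 8.4]
gripper_width: -0.0002
```

Run:
```python
from h import *
d=ctrl.read_camera("side");cv2.imwrite("pics/d3.png",d)
s=ctrl.sense();p=s["eef_pos"];v=p[:2]-[.6811,.0666];print(s["t"],p,s["force"],np.hypot(*v),206.8-np.degrees(np.arctan2(v[1],v[0]))%360,s["joint_pos"].round(0))
w=ctrl.read_camera("wrist")
a=cv2.resize(d[120:300,170:410],(427,320));b=cv2.resize(w,(427,320))
cv2.imwrite("pics/v3.png",cv2.resize(np.hstack([a,b]),(800,300)))
```

```text
4.9333 [0.55150959 0.03972604 0.27653556] [-1.69242286 -1.85986393  7.85241475] 0.13234758682378775 15.084281997912228 [-33.  13.  29. 107.  -7.  62.  55.]
```

View pics/v3.png

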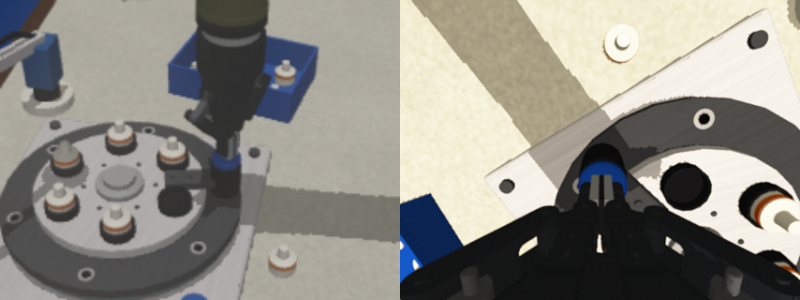

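The button is still under the tip at side crop (226,160), and the dial has turned with it by about 15°. Continuing.

step_arm:
  rows:
    - {"dx":0.00204,"dy":0.00204,"dz":0,"ax":0,"ay":0,"az":0.0218,"jaw":0}
    - {"dx":0.00204,"dy":0.00204,"dz":0,"ax":0,"ay":0,"az":0.0218,"jaw":0}
    - {"dx":0.00204,"dy":0.00204,"dz":0,"ax":0,"ay":0,"az":0.0218,"jaw":0}
    - {"dx":0.00204,"dy":0.00204,"dz":0,"ax":0,"ay":0,"az":0.0218,"jaw":0}
    - {"dx":0.00204,"dy":0.00204,"dz":0,"ax":0,"ay":0,"az":0.0218,"jaw":0}
    - {"dx":0.00204,"dy":0.00204,"dz":0,"ax":0,"ay":0,"az":0.0218,"jaw":0}
    - {"dx":0.00204,"dy":0.00204,"dz":0,"ax":0,"ay":0,"az":0.0218,"jaw":0}
    - {"dx":0.00204,"dy":0.00204,"dz":0,"ax":0,"ay":0,"az":0.0218,"jaw":0}
    - {"dx":0.00204,"dy":0.00204,"dz":0,"ax":0,"ay":0,"az":0.0218,"jaw":0}
    - {"dx":0.00204,"dy":0.00204,"dz":0,"ax":0,"ay":0,"az":0.0218,"jaw":0}
    - {"dx":0.00204,"dy":0.00204,"dz":0,"ax":0,"ay":0,"az":0.0218,"jaw":0}
    - {"dx":0.00204,"dy":0.00204,"dz":0,"ax":0,"ay":0,"az":0.0218,"jaw":0}

```text
t: 5.98
eef_pos: [0.5488, 0.0737, 0.2764]
tool_rot: [[-0.658, 0.753, 0.0], [0.753, 0.658, -0.0], [-0.0, 0.0, -1.0]]
force: [-2.7, -1.7, 7.5]
gripper_width: 0.0001
```

step_arm:
  rows:
    - {"dx":0.00204,"dy":0.00204,"dz":0,"ax":0,"ay":0,"az":0.0218,"jaw":0}
    - {"dx":0.00204,"dy":0.00204,"dz":0,"ax":0,"ay":0,"az":0.0218,"jaw":0}
    - {"dx":0.00204,"dy":0.00204,"dz":0,"ax":0,"ay":0,"az":0.0218,"jaw":0}
    - {"dx":0.00204,"dy":0.00204,"dz":0,"ax":0,"ay":0,"az":0.0218,"jaw":0}
    - {"dx":0.00204,"dy":0.00204,"dz":0,"ax":0,"ay":0,"az":0.0218,"jaw":0}
    - {"dx":0.00204,"dy":0.00204,"dz":0,"ax":0,"ay":0,"az":0.0218,"jaw":0}
    - {"dx":0.00204,"dy":0.00204,"dz":0,"ax":0,"ay":0,"az":0.0218,"jaw":0}
    - {"dx":0.00204,"dy":0.00204,"dz":0,"ax":0,"ay":0,"az":0.0218,"jaw":0}
    - {"dx":0.00204,"dy":0.00204,"dz":0,"ax":0,"ay":0,"az":0.0218,"jaw":0}
    - {"dx":0.00204,"dy":0.00204,"dz":0,"ax":0,"ay":0,"az":0.0218,"jaw":0}
    - {"dx":0.00204,"dy":0.00204,"dz":0,"ax":0,"ay":0,"az":0.0218,"jaw":0}
    - {"dx":0.00204,"dy":0.00204,"dz":0,"ax":0,"ay":0,"az":0.0218,"jaw":0}

```text
t: 6.98
eef_pos: [0.555, 0.1081, 0.2764]
tool_rot: [[-0.441, 0.897, -0.0], [0.897, 0.441, 0.001], [0.001, -0.0, -1.0]]
force: [-3.1, -1.6, 9.2]
gripper_width: -0.0001
```

step_arm:
  rows:
    - {"dx":0.00204,"dy":0.00204,"dz":0,"ax":0,"ay":0,"az":0.0218,"jaw":0}
    - {"dx":0.00204,"dy":0.00204,"dz":0,"ax":0,"ay":0,"az":0.0218,"jaw":0}
    - {"dx":0.00204,"dy":0.00204,"dz":0,"ax":0,"ay":0,"az":0.0218,"jaw":0}
    - {"dx":0.00204,"dy":0.00204,"dz":0,"ax":0,"ay":0,"az":0.0218,"jaw":0}
    - {"dx":0.00204,"dy":0.00204,"dz":0,"ax":0,"ay":0,"az":0.0218,"jaw":0}
    - {"dx":0.00204,"dy":0.00204,"dz":0,"ax":0,"ay":0,"az":0.0218,"jaw":0}
    - {"dx":0.00204,"dy":0.00204,"dz":0,"ax":0,"ay":0,"az":0.0218,"jaw":0}
    - {"dx":0.00204,"dy":0.00204,"dz":0,"ax":0,"ay":0,"az":0.0218,"jaw":0}
    - {"dx":0,"dy":0,"dz":0,"ax":0,"ay":0,"az":0,"jaw":0}
    - {"dx":0,"dy":0,"dz":0,"ax":0,"ay":0,"az":0,"jaw":0}

```text
t: 7.82
eef_pos: [0.5643, 0.1302, 0.2765]
tool_rot: [[-0.281, 0.96, 0.001], [0.96, 0.281, 0.002], [0.002, 0.001, -1.0]]
force: [-2.2, 2.4, 8.9]
gripper_width: -0.0002
```

Run:
```python
from h import *
d=ctrl.read_camera("side");cv2.imwrite("pics/d4.png",d)
s=ctrl.sense();p=s["eef_pos"];v=p[:2]-[.6811,.0666];print(s["t"],p,s["force"],np.hypot(*v),206.8-np.degrees(np.arctan2(v[1],v[0]))%360,s["joint_pos"].round(0))
w=ctrl.read_camera("scene")
a=cv2.resize(d[120:300,170:410],(427,320));b=cv2.resize(w[170:350,170:410],(427,320))
cv2.imwrite("pics/v4.png",cv2.resize(np.hstack([a,b]),(800,300)))
```

```text
7.8667 [0.56429958 0.13020854 0.27656949] [-1.614595    1.29864894  8.83300084] 0.13299768473474705 55.37234306363729 [-43.  17.  31. 103. -10.  63.   9.]
```

View pics/v4.png

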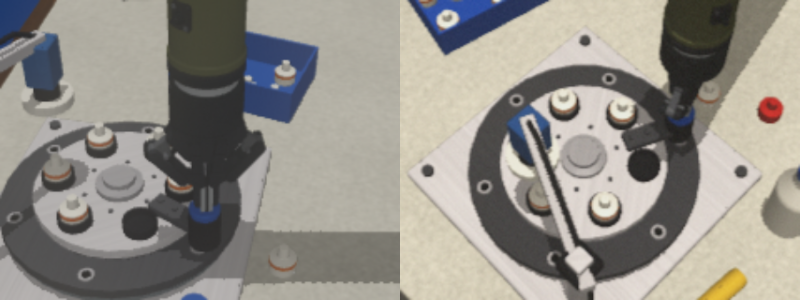

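The handle is now at about scene crop (680,118), just short of the next hole. The empty nest is at (645,165), and nothing else has moved. The tip says about 55.4°. I'll check the dial itself from the hubs.

Run:
```python
from h import *
C=np.array([.6811,.0666]); cs={n:ctrl.get_calibration(n) for n in("scene","side")}
S1=ctrl.read_camera("scene"); cv2.imwrite("pics/s4.png",S1)
def uv(c,P):
    f=np.array(c["rotation"]).T@(np.array(P)-c["position"]);k=210/np.tan(np.radians(c["vertical_fov"]/2));return f[:2]/f[2]*k+[c["cx"],c["cy"]]
def hubs(im,c,base):
    g=cv2.resize(im,None,fx=4,fy=4,interpolation=cv2.INTER_CUBIC); out=[]
    hsv=cv2.cvtColor(g,cv2.COLOR_BGR2HSV)
    m=cv2.inRange(hsv,(5,35,50),(28,255,255))
    for a0 in base:
        a=np.radians(a0); p=uv(c,[*(C+.078*np.array([np.cos(a),np.sin(a)])),.085])*4+1.5
        mm=np.zeros_like(m);cv2.circle(mm,tuple(int(x) for x in p),36,255,-1); q=m&mm
        M=cv2.moments(q,True)
        if M["m00"]<300: out.append((a0,"none"));continue
        ce=(np.array([M["m10"],M["m01"]])/M["m00"]-1.5)/4
        P=plane(c,ce,.085)[0,:2]-C; out.append((a0,round((np.degrees(np.arctan2(P[1],P[0]))-a0+180)%360-180,2),round(np.hypot(*P)*1e3,1),int(M["m00"])))
    return out
y=-3.2
for n,i0,i1 in(("scene","scene0","s4"),("side","side0","d4")):
    A=cv2.imread(f"pics/{i0}.png");B=cv2.imread(f"pics/{i1}.png")
    print(n,hubs(A,cs[n],[y+t for t in(0,60,120,240,300)]))
    print(n,hubs(B,cs[n],[y+t-55.4 for t in(0,60,120,240,300)]))
```

```text
scene [(-3.2, np.float64(-0.27), np.float64(83.5), 1781), (56.8, np.float64(-1.83), np.float64(81.6), 935), (116.8, np.float64(-5.5), np.float64(78.5), 815), (236.8, np.float64(2.45), np.float64(69.0), 1007), (296.8, 'none')]
scene [(-58.6, 'none'), (1.3999999999999986, np.float64(-1.04), np.float64(85.2), 1332), (61.4, np.float64(-3.93), np.float64(85.0), 632), (181.4, np.float64(-4.61), np.float64(69.6), 983), (241.4, np.float64(2.34), np.float64(67.6), 824)]
side [(-3.2, np.float64(13.55), np.float64(70.9), 752), (56.8, np.float64(10.71), np.float64(86.6), 503), (116.8, np.float64(-0.61), np.float64(95.3), 461), (236.8, np.float64(-12.43), np.float64(66.3), 738), (296.8, np.float64(3.3), np.float64(58.6), 783)]
side [(-58.6, np.float64(4.29), np.float64(59.6), 720), (1.3999999999999986, np.float64(13.37), np.float64(72.5), 757), (61.4, np.float64(9.95), np.float64(88.6), 433), (181.4, np.float64(-13.41), np.float64(81.5), 605), (241.4, 'none')]
```

The hub angles agree with 55.4° to about 0.3°, so the tip has not slipped. I'll turn the last 4.6°, then ease off.

step_arm:
  rows:
    - {"dx":0.00188,"dy":0.00188,"dz":0,"ax":0,"ay":0,"az":0.02,"jaw":0}
    - {"dx":0.00188,"dy":0.00188,"dz":0,"ax":0,"ay":0,"az":0.02,"jaw":0}
    - {"dx":0.00188,"dy":0.00188,"dz":0,"ax":0,"ay":0,"az":0.02,"jaw":0}
    - {"dx":0.00188,"dy":0.00188,"dz":0,"ax":0,"ay":0,"az":0.02,"jaw":0}
    - {"dx":0,"dy":0,"dz":0,"ax":0,"ay":0,"az":0,"jaw":0}
    - {"dx":0,"dy":0,"dz":0,"ax":0,"ay":0,"az":0,"jaw":0}
    - {"dx":0,"dy":0,"dz":0,"ax":0,"ay":0,"az":0,"jaw":0}

```text
t: 8.55
eef_pos: [0.5697, 0.1394, 0.2767]
tool_rot: [[-0.203, 0.979, 0.001], [0.979, 0.203, 0.002], [0.002, 0.001, -1.0]]
force: [-2.1, 1.2, 8.8]
gripper_width: 0.0
```

Run:
```python
from h import *
s=ctrl.sense();p=s["eef_pos"];v=p[:2]-[.6811,.0666];print(s["t"],p,s["force"],np.hypot(*v),206.72-np.degrees(np.arctan2(v[1],v[0]))%360)
```

```text
8.55 [0.56971637 0.1394461  0.27665098] [-2.1355447   1.15601085  8.76110574] 0.1330896974307155 59.9051199525297
```

At 59.9°. I'll ease up 6 mm; if the force stays above about 5 N, the pin has dropped in.

step_arm:
  rows:
    - {"dx":0,"dy":0,"dz":-0.001,"ax":0,"ay":0,"az":0,"jaw":0}
    - {"dx":0,"dy":0,"dz":-0.001,"ax":0,"ay":0,"az":0,"jaw":0}
    - {"dx":0,"dy":0,"dz":-0.001,"ax":0,"ay":0,"az":0,"jaw":0}
    - {"dx":0,"dy":0,"dz":-0.001,"ax":0,"ay":0,"az":0,"jaw":0}
    - {"dx":0,"dy":0,"dz":-0.001,"ax":0,"ay":0,"az":0,"jaw":0}
    - {"dx":0,"dy":0,"dz":-0.001,"ax":0,"ay":0,"az":0,"jaw":0}
    - {"dx":0,"dy":0,"dz":0,"ax":0,"ay":0,"az":0,"jaw":0}
    - {"dx":0,"dy":0,"dz":0,"ax":0,"ay":0,"az":0,"jaw":0}

```text
t: 9.22
eef_pos: [0.5697, 0.1394, 0.2825]
tool_rot: [[-0.203, 0.979, 0.001], [0.979, 0.203, 0.002], [0.002, 0.002, -1.0]]
force: [-1.9, 1.2, 6.9]
gripper_width: -0.0003
```

The force is 6.9 N at about 5 mm of press, so the pin is in the hole. I'll lift off straight up and move back towards the robot.

step_arm:
  rows:
    - {"dx":0,"dy":0,"dz":-0.002,"ax":0,"ay":0,"az":0,"jaw":0}
    - {"dx":0,"dy":0,"dz":-0.002,"ax":0,"ay":0,"az":0,"jaw":0}
    - {"dx":0,"dy":0,"dz":-0.003,"ax":0,"ay":0,"az":0,"jaw":0}
    - {"dx":0,"dy":0,"dz":-0.006,"ax":0,"ay":0,"az":0,"jaw":0}
    - {"dx":0,"dy":0,"dz":-0.012,"ax":0,"ay":0,"az":0,"jaw":0}
    - {"dx":0,"dy":0,"dz":-0.02,"ax":0,"ay":0,"az":0,"jaw":0}
    - {"dx":0,"dy":0,"dz":-0.02,"ax":0,"ay":0,"az":0,"jaw":0}
    - {"dx":0,"dy":0,"dz":-0.02,"ax":0,"ay":0,"az":0,"jaw":0}
    - {"dx":0,"dy":0,"dz":-0.02,"ax":0,"ay":0,"az":0,"jaw":0}
    - {"dx":0,"dy":-0.02,"dz":-0.01,"ax":0,"ay":0,"az":0,"jaw":0}
    - {"dx":0,"dy":-0.03,"dz":0,"ax":0,"ay":0,"az":0,"jaw":0}
    - {"dx":0,"dy":-0.03,"dz":0,"ax":0,"ay":0,"az":0,"jaw":0}

```text
t: 10.22
eef_pos: [0.4908, 0.1214, 0.3974]
tool_rot: [[-0.201, 0.98, 0.002], [0.98, 0.201, -0.001], [-0.001, 0.002, -1.0]]
force: [-1.1, 0.1, 0.4]
gripper_width: -0.0
```

step_arm:
  rows:
    - {"dx":0,"dy":0,"dz":0,"ax":0,"ay":0,"az":0,"jaw":0}
    - {"dx":0,"dy":0,"dz":0,"ax":0,"ay":0,"az":0,"jaw":0}
    - {"dx":0,"dy":0,"dz":0,"ax":0,"ay":0,"az":0,"jaw":0}

```text
t: 10.47
eef_pos: [0.4915, 0.1221, 0.397]
tool_rot: [[-0.202, 0.979, 0.002], [0.979, 0.202, 0.001], [0.0, 0.002, -1.0]]
force: [-0.6, 0.0, -0.5]
gripper_width: -0.0
```

Run:
```python
from h import *
d=ctrl.read_camera("side");w=ctrl.read_camera("scene");s=ctrl.sense();print(s["t"],s["eef_pos"],s["force"])
P=np.array([.5706,.1388])
L=[]
for n,im in(("scene",w),("side",d)):
    c=ctrl.get_calibration(n);k=210/np.tan(np.radians(c["vertical_fov"]/2))
    f=np.array(c["rotation"]).T@(np.array([*P,.11])-c["position"]);u=(f[:2]/f[2]*k+[c["cx"],c["cy"]]).astype(int)
    ce,st=blue(im,(u[0]-16,u[1]-16,u[0]+17,u[1]+17));print(n,ce,st,plane(c,ce,.11)[0]); L.append((c,ce))
(o1,d1),(o2,d2)=[ray(c,ce) for c,ce in L];A=np.c_[d1[0],-d2[0]];t=np.linalg.lstsq(A,o2-o1,rcond=None)[0];print("triang",o1+d1[0]*t[0],o2+d2[0]*t[1])
S,D=cv2.imread("pics/scene0.png"),cv2.imread("pics/side0.png");L=[(ctrl.get_calibration("scene"),blue(S,(275,185,320,225))[0]),(ctrl.get_calibration("side"),blue(D,(285,190,320,225))[0])]
(o1,d1),(o2,d2)=[ray(c,ce) for c,ce in L];A=np.c_[d1[0],-d2[0]];t=np.linalg.lstsq(A,o2-o1,rcond=None)[0];print("triang start",o1+d1[0]*t[0])
cv2.imwrite("pics/v5.png",np.hstack([cv2.resize(d[120:400,100:400],(400,373)),cv2.resize(w[120:400,120:420],(400,373))]))
```

```text
10.5667 [0.49188582 0.12237136 0.39658822] [0.24251372 0.10119225 0.28542707]
scene [340.22009569 239.14354067] [332 232  17  16 209] [0.57136418 0.13920058 0.11      ]
side [288.43668122 244.34934498] [280 237  18  16 229] [0.57128535 0.1406383  0.11      ]
triang [0.5709639  0.13898255 0.10917149] [0.57148326 0.13944034 0.1088001 ]
triang start [0.56442019 0.00851624 0.10983722]
```

View pics/v5.png

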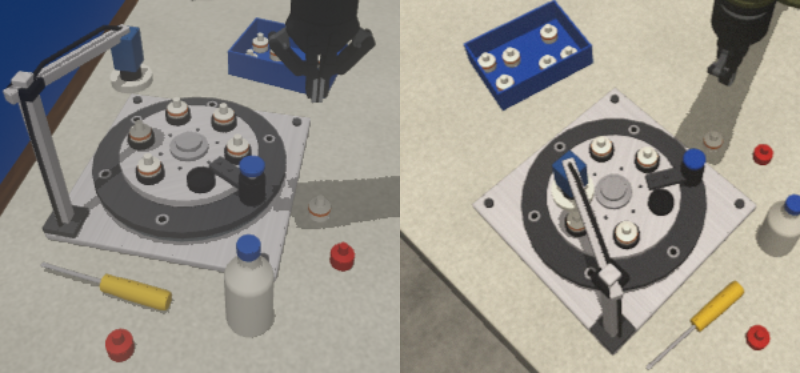

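Button at side crop (252,165), over the next hole within about 1 mm. It is out to the same height as at the start within 1 mm. Hubs are seated, bystanders undisturbed and the hand is clear. Handing in.

```bash
python3 -c "
from rig import ctrl
print(ctrl.sign_off())"
```

```text
the job is handed in; nothing more can be done
None
```

The dial is indexed one hole clockwise and the job is handed in at about 10.6 s of robot time; sign-off gave no verdict.

I pressed the blue plunger in with the closed fingertips, about 10 mm at 9 N. I then turned the dial about 60° along its arc with the tool turning with it, eased off, and backed the hand away.

**Lock:** while I eased off, the button still pushed back with 6.9 N at about 5 mm of press, so the pin had dropped into the hole.

**Position:** from the two cameras, the button stands within about 1 mm of the expected spot over the next hole. Its height is 0.109 m, against 0.110 m measured the same way at the start, so it is out within the measuring error.

**Surroundings:** in the last picture the five hubs stand upright in their nests, and the camera and the things lying around look untouched. I judged these by eye and did not measure them.

**Force:** the wrist force reads about zero with the hand clear.

**Failed or disagreed:**
- My first three move calls were refused because the rows lacked some fields. Nothing moved.
- The hub-angle check during the turn was coarse. It agreed with the tip's angle to about 0.3°, but some hubs could not be seen.

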